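# Add a battery pack to its pile

## Task

Two blue trays hold piles: one of black flat battery packs, one of dark blue phone back shells. Put the loose black battery pack flat on top of the pile of battery packs, squarely over it with its long side along theirs (either end may lead). How high that pile has grown is not known: lower the pack gently until it touches the pile, and only then let go.

Things in the scene. Friction and masses are not known exactly. Their poses are not given: they have to be found in the camera images.
- pack: the loose flat battery pack, black with white printing, lying on the bench: a rigid block 82 x 42 x 8 mm with a thin 20 mm connector tail at its +x end (bears no load). x along its length, y across its 42 mm width (grip across this), z up; origin on the underside, 10 mm towards the tail from the rigid block's middle. Mass 35 to 70 g
- pack_mid (a point): the middle of the rigid block of the loose battery pack, 4 mm above its underside and 10 mm towards -x of the pack's origin; axes as the pack's
- pack_tray: the fixed blue tray, 165 x 90 x 12 mm, black foam inside (its top 8 mm up), with the pile of battery packs. Origin: centre of its underside; x along its length. The rigid blocks of the pile's packs (82 x 42 mm) are centred over the origin within 2 mm, length along the tray's x. The pile's flat top is 17 to 43 mm above the bench, anew at each start; it stands firm
- shell_tray: an identical blue tray with a pile of dark blue phone back shells (147 x 71 mm, top 24 mm above the bench): not the place for the pack. It does not move. Origin at the centre of its underside, x along its length. Left of both trays (x over 0.45, y over 0.28) stands a tall microscope: keep the arm clear of it

How it is judged:
By the outcome, as a careful person would: the job done as asked, in the order asked, and still so for the second after the job is handed in, with the robot touching nothing.
It also fails if it takes over 40 s, if anything falls off the work surface, if the arm or the gripper's body presses on something with over 40 N, if the wrist force passes 120 N, or if a joint passes its speed limit or range.

## Robot

A 6-joint arm with a two-finger parallel gripper is mounted at the origin on a cart in front of the work surface, level with it; the furniture and walls round the work are solid. World frame = base frame: x ahead of the robot, y to its left, z up, the work surface at z = 0. Lengths are in m, angles in rad, forces in N, time in s.
With the tool pointing down it reaches from about 0.35 to 0.975 m from the base axis. Payload 4.9 kg.
Tool frame: the origin (TCP) lies on the centre line of the jaws, within the pads' length; the fingertips stand manip.tip_reach ahead of it and the grasp point (between the pads) is the TCP (manip.tip_reach is the distance from the TCP to the fingertips, in m); z points along the fingers, y is the line along which they close (so a half turn about z gives the same grasp; the last joint's range is limited). The gripper opens to 85 mm and grips with 20 to 120 N. Pads are 22 mm wide; open, the fingers measure 114 mm over their backs; the gripper's body (76 mm by 85 mm) begins 54 mm behind the grasp point. The pads swing forward as they close: fully open they stand 13 mm farther back than shut.
Start: joints at [1.127, 0.053, 1.613, -0, 1.476, -0.119], TCP at [0.199, 0.592, 0.25] pointing down, gripper open.
Joint ranges: [-3.01, 3.01], [-1.01, 2.22], [0.06, 2.58], [-1.02, 4.17], [0.09, 2.62], [-3.14, 3.14]. Speed limits (rad/s): [2.57, 2.57, 3.14, 3.14, 3.14, 3.14].

## Interface

Orientations are given as a unit quaternion [w, x, y, z].
In Python, from plant import manip gives the robot as it stands. The module is installed in compiled form; this text tells all that it offers.
- The arm moves only by the tool move_arm, never from a script. Its argument "rows" is a list of rows, each a list of 7 numbers: the shift along the tool's x, y, z in cm, then the turn, a rotation vector about the tool's x, y, z in degrees, then the opening, from -1 (shut) to 1 (fully open). In form: [[tx, ty, tz, ax, ay, az, jaw], ...]. A call has 1 to 20 rows; each row shifts and turns the commanded pose from where the row before left it, along the tool's axes as they then stand; what a row does not reach is not made up. A row lasts 1/12 s, in which the tool goes at most 41.7 mm and 7.16 degrees, less where a joint would pass 70% of its speed; a pose out of reach is approached as far as the arm can. A call is refused whole if a number of a shift passes 4.17 or a number of a turn 7.16, either way. A call with a gripper value outside its range is refused whole. The fingers move at their own pace and stop on an object; the grip force is fixed at half the most. Time passes only in rows, so rows that do not move let the fingers close. It gives the time, the measured TCP pose, the force, the opening and the grip force at its end, in the units of the state.
- manip.state(): the state, without advancing time (a new reading comes with each control period).
- manip.grab_frame(name): name is "scene" or "top"; returns a dict with "img" (480x640x3 uint8, blue, green, red), "mtx" (3x3 intrinsics, pixels), "R" (3x3) and "t" (3): a world point X has camera coordinates R X + t. Camera axes: x right, y down, z forward; pixel columns grow to the right and rows downward; lengths in m; the calibration is good to about 2 mm. A picture is of the moment at which its call begins. There is no depth.
- manip.job_done(): hands the job in; it is judged then, once.
The state is a dict: "time": time; "joint_pos": joint angles; "joint_vel": joint speeds; "joint_efforts": joint torques, N m; "tool_pos": TCP position; "tool_rot": TCP orientation; "contact_force": force on the tool from outside, world axes, zero at the start; "ft_torque": the same for the moment, N m; "gripper_width": opening from 0.0 (shut) to 1.0 (fully open); "grasp_force": force on a finger pad.
Only numpy, scipy, OpenCV 4.12 (cv2) and the standard library are available. Lean on these libraries where they do the work, as an engineer would, in place of code of your own. Each camera call takes 0.05 s, during which the arm holds its last target. There are 200 camera calls.

## Working session

There is one attempt and no reset: what is moved stays moved. The work goes in short steps, Python scripts to look and compute and a tool call to move; the robot and the scene stay as the last step left them, time stands still between calls to the robot, and variables do not carry over. Pictures are saved under pics/ and viewed, at most 10 in all, crops included, and the job is handed in when it is done.

Besides the shell and the picture viewer there is one more tool, called after ">>>" as name(argument=value, ...) on one line, values as JSON. move_arm: Moves the arm, as the interface text tells. Its arguments: {"type":"object","properties":{"rows":{"type":"array","items":{"type":"array","items":{"type":"number"}}}},"required":["rows"]}

```bash
mkdir -p pics; python3 - <<'E'
from plant import manip
import cv2,numpy as np
for n in("scene","top"):
    f=manip.grab_frame(n); cv2.imwrite(f"pics/{n}0.png",f["img"]); np.savez(f"{n}0.npz",**f)
    print(n,f["mtx"].tolist(),(-f["R"].T@f["t"]).round(3),f["R"].round(2).tolist())
print(manip.state(),manip.tip_reach)
E
```

```text
scene [[488.13016944538793, 0.0, 317.73597313190805], [0.0, 488.13016944538793, 243.33953191742546], [0.0, 0.0, 1.0]] [0.007 0.449 0.49 ] [[-0.7, -0.72, -0.0], [-0.36, 0.36, -0.86], [0.62, -0.6, -0.51]]
top [[512.6083525100075, 0.0, 318.4936434949946], [0.0, 512.6083525100075, 246.4298673107541], [0.0, 0.0, 1.0]] [ 0.425 -0.049  0.891] [[0.01, -1.0, 0.01], [-0.99, -0.01, -0.13], [0.13, -0.01, -0.99]]
{'time': 0.1, 'joint_pos': array([ 1.12701735e+00,  5.32931834e-02,  1.61416123e+00,  9.16617834e-06,
        1.47599014e+00, -1.18971633e-01]), 'joint_vel': array([ 0.00189709, -0.00053735, -0.00371337,  0.00057956, -0.00061336,
       -0.00047932]), 'joint_efforts': array([ 2.47258968e-04, -3.94899273e+01, -3.71363997e+01, -7.02999660e-05,
        3.84012747e-03,  2.59977605e-05]), 'tool_pos': array([0.19920635, 0.59184697, 0.24918176]), 'tool_rot': array([-2.61497588e-04,  1.61691079e-01,  9.86840989e-01, -8.88268856e-04]), 'contact_force': array([-0.23098726,  0.5625389 , -0.65957699]), 'ft_torque': array([-0.01512181, -0.01498553, -0.00396263]), 'grasp_force': 0.0, 'gripper_width': 1.0013166845862242} 0.019
```

View pics/top0.png

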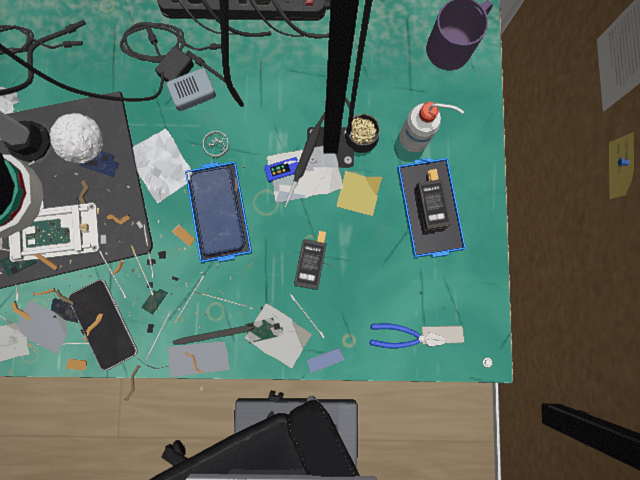

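View pics/scene0.png

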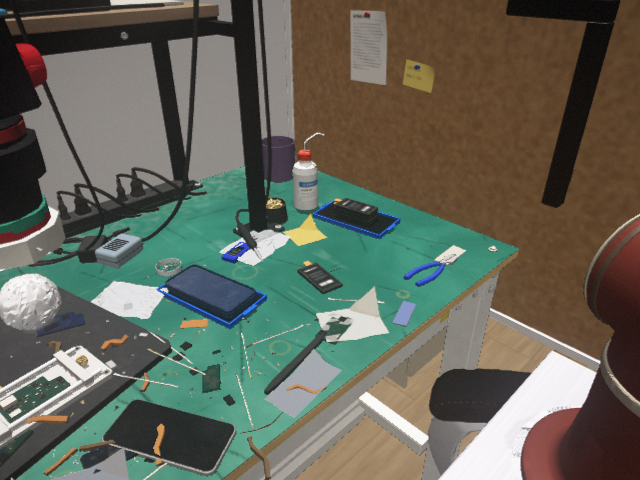

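The top view shows the loose pack at about (311,262) with its tail up at (322,238). The battery tray is at (432,208) and the shell tray at (219,213). A vertical post stands at about (335,150), so I'll keep clear of it.

```bash
cat > h.py <<'E'
import cv2,numpy as np
def ray(f,px,z):
    p=np.atleast_2d(px).astype(float); d=np.c_[p,np.ones(len(p))]@np.linalg.inv(f["mtx"]).T@f["R"]
    c=-f["R"].T@f["t"]; return c+d*((z-c[2])/d[:,2])[:,None]
def rect(f,mask,box,z):
    x0,y0,x1,y1=box; m=np.zeros_like(mask); m[y0:y1,x0:x1]=mask[y0:y1,x0:x1]
    cs,_=cv2.findContours(m,cv2.RETR_EXTERNAL,cv2.CHAIN_APPROX_NONE)
    c=max(cs,key=cv2.contourArea)[:,0,:]
    w=ray(f,c,z)[:,:2]; r=cv2.minAreaRect((w*1000).astype(np.float32))
    return r,cv2.boundingRect(c)
E
python3 - <<'E'
from h import *
f=dict(np.load("top0.npz")); s=dict(np.load("scene0.npz"))
def masks(f):
    h=cv2.cvtColor(f["img"],cv2.COLOR_BGR2HSV)
    dark=(f["img"].max(2)<75).astype(np.uint8)*255
    dark=cv2.morphologyEx(dark,cv2.MORPH_CLOSE,np.ones((7,7)))
    blue=cv2.inRange(h,(100,150,90),(125,255,255))
    return dark,blue
d,b=masks(f)
for n,m,bx,z in(("pack",d,(285,225,340,300),.008),("tray",b,(385,145,480,265),.012),("pile",d,(412,166,455,240),.03),("shelltray",b,(180,150,260,270),.012)):
    print(n,rect(f,m,bx,z))
print("post base",ray(f,[[335,152],[345,165]],0).round(3))
out=np.hstack([cv2.resize(f["img"][150:310,280:480],None,fx=4,fy=4,interpolation=cv2.INTER_CUBIC)])
cv2.imwrite("pics/c1.png",cv2.resize(out,(750,600)))
cv2.imwrite("pics/c2.png",cv2.resize(s["img"][180:300,280:440],None,fx=5,fy=5,interpolation=cv2.INTER_CUBIC))
d,b=masks(s)
print("scene pack",rect(s,d,(290,255,350,300),.008))
E
```

```text
pack (((507.4130859375, -39.20053482055664), (39.77140808105469, 79.3072509765625), 80.03951263427734), (294, 240, 31, 50))
tray (((611.8140258789062, -250.74288940429688), (175.6603240966797, 91.43569946289062), 10.121377944946289), (397, 158, 69, 100))
pile (((613.6527099609375, -253.41053771972656), (101.9799575805664, 65.2685775756836), 8.718260765075684), (414, 174, 41, 61))
shelltray (((598.0648803710938, 121.30335998535156), (175.6889190673828, 90.84931182861328), 11.92591667175293), (185, 161, 67, 102))
post base [[ 0.711 -0.083  0.   ]
 [ 0.687 -0.101  0.   ]]
scene pack (((505.4950256347656, -42.6593132019043), (50.9017219543457, 85.13917541503906), 80.22078704833984), (297, 263, 45, 31))
```

View pics/c1.png

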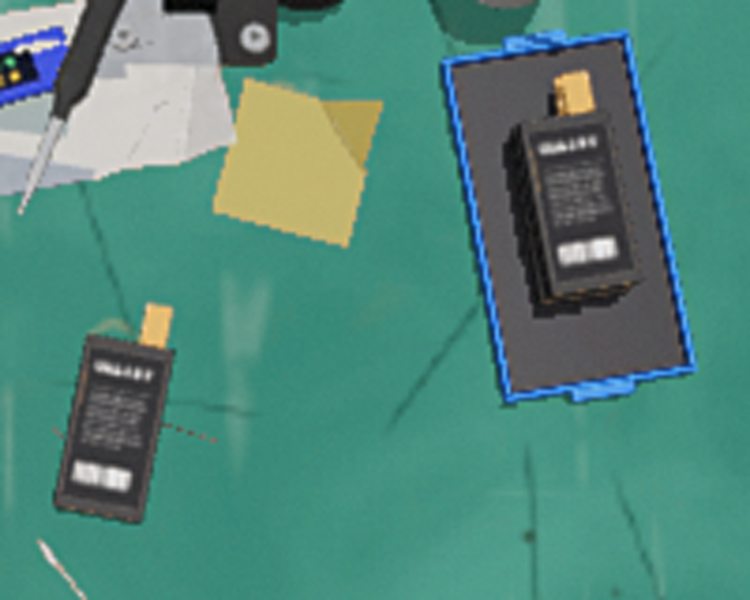

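View pics/c2.png

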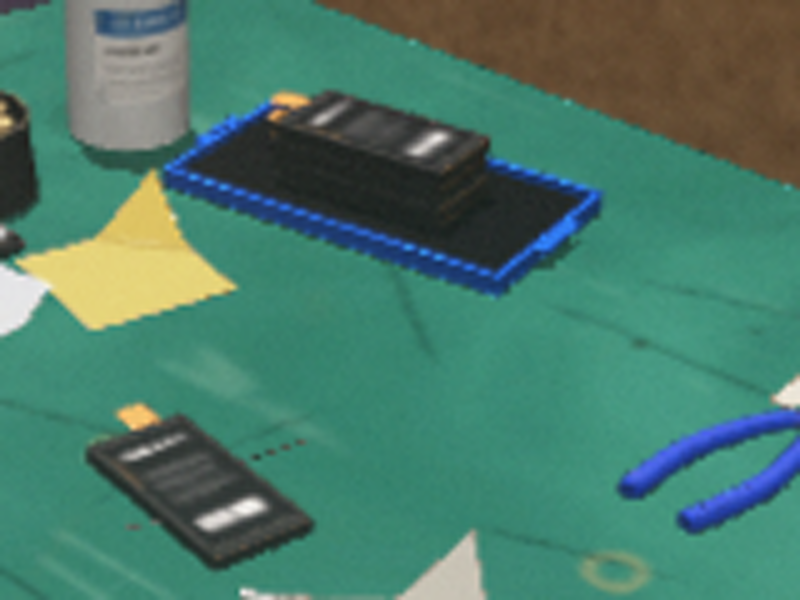

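The crops show the pile and its tail (+x end) aligned with the tray, and the loose pack's tail also towards +x. The loose pack is at about (0.507, -0.039) with yaw -10°, and the tray is at (0.612, -0.251) with yaw +10°. I'll move over the pack now.

>>> move_arm(rows=[[-2.46, -2.5, 0, 0, 0, 0, 1], [-2.46, -2.5, 0, 0, 0, 0, 1], [-2.46, -2.5, 0, 0, 0, 0, 1], [-2.46, -2.5, 0, 0, 0, 0, 1], [-2.46, -2.5, 0, 0, 0, 0, 1], [-2.46, -2.5, 0, 0, 0, 0, 1], [-2.46, -2.5, 0, 0, 0, 0, 1], [-2.46, -2.5, 0, 0, 0, 0, 1], [-2.46, -2.5, 0, 0, 0, 0, 1], [-2.46, -2.5, 0, 0, 0, 0, 1], [-2.46, -2.5, 0, 0, 0, 0, 1], [-2.46, -2.5, 0, 0, 0, 0, 1], [-2.46, -2.5, 0, 0, 0, 0, 1], [-2.46, -2.5, 0, 0, 0, 0, 1], [-2.46, -2.5, 0, 0, 0, 0, 1], [-2.46, -2.5, 0, 0, 0, 0, 1], [-2.46, -2.5, 0, 0, 0, 0, 1], [-2.46, -2.5, 0, 0, 0, 0, 1], [-2.46, -2.5, 0, 0, 0, 0, 0.5], [-2.46, -2.5, 0, 0, 0, 0, 0.5]])

```text
time: 1.77
tool_pos: [0.5063, -0.0403, 0.2498]
tool_rot: [-0.0, 0.162, 0.987, 0.0]
contact_force: [1.2, 0.9, -0.2]
gripper_width: 0.76
grasp_force: 0.0
```

>>> move_arm(rows=[[0, 0, 3, 0, 0, -4.3, 0.5], [0, 0, 3, 0, 0, -4.3, 0.5], [0, 0, 3, 0, 0, 0, 0.5], [0, 0, 3, 0, 0, 0, 0.5], [0, 0, 0, 0, 0, 0, 0.5], [0, 0, 0, 0, 0, 0, 0.5]])

```text
time: 2.27
tool_pos: [0.5045, -0.0382, 0.1284]
tool_rot: [-0.002, 0.087, 0.996, 0.0]
contact_force: [0.1, 0.4, 1.0]
gripper_width: 0.752
grasp_force: 0.0
```

```bash
cat >> h.py <<'E'
from scipy.spatial.transform import Rotation as Ro
def togo(s,x,y,yaw_y):
    "shift (cm) in tool axes and turn (deg) to reach world x,y with tool y axis at yaw_y deg"
    M=Ro.from_quat(s["tool_rot"],scalar_first=True).as_matrix()
    d=M.T@np.array([x-s["tool_pos"][0],y-s["tool_pos"][1],0])*100
    cur=np.degrees(np.arctan2(M[1,1],M[0,1]))
    print("pos",s["tool_pos"].round(4),"zaxis",M[:,2].round(3),"ang",cur.round(2),"shift",d.round(2),"turn z",round(cur-yaw_y,2),
      "F",s["contact_force"].round(2),"w",round(s["gripper_width"],3),"t",round(s["time"],2))
E
python3 - <<'E'
from plant import manip
from h import *
togo(manip.state(),.507,-.0393,80); print(manip.tip_reach)
f=manip.grab_frame("scene"); cv2.imwrite("pics/s1.png",f["img"])
E
```

```text
pos [ 0.5045 -0.0382  0.1284] zaxis [-0.005  0.001 -1.   ] ang 79.99 shift [-0.26 -0.06 -0.  ] turn z -0.01 F [0.13 0.44 0.98] w 0.752 t 2.27
0.019
```

View pics/s1.png

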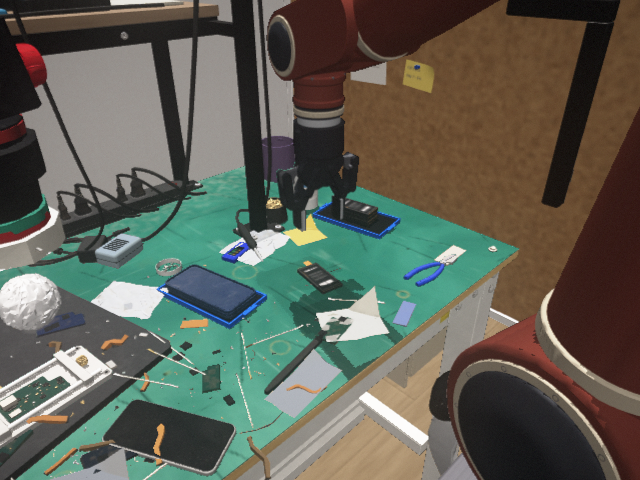

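The scene view shows the gripper above the pack with nothing in the way; the fingertips are at about (305,229) and (340,221). I'll work out the tip height from these.

```bash
python3 - <<'E'
from h import *
f=dict(np.load("scene0.npz"))
c=-f["R"].T@f["t"]
for px,sg in(((305,229),1),((340,221),-1)):
    d=f["R"].T@np.linalg.inv(f["mtx"])@np.array([*px,1.])
    # vertical plane through tcp containing tool y axis
    y=np.array([np.cos(np.radians(80)),np.sin(np.radians(80)),0]); n=np.array([y[1],-y[0],0]); p=np.array([.5045,-.0382,0])
    X=c+d*(n@(p-c))/(n@d); print(X.round(4),"along y",((X-p)@y).round(4))
# pile height: top-face centre in the top view vs tray centre; near corners in the scene view
t=dict(np.load("top0.npz"))
for H in(.017,.025,.033,.043): print(H,ray(t,[434.1,203.9],H).round(4))
E
```

```text
[ 0.5093 -0.0111  0.1139] along y 0.0275
[ 0.4972 -0.0796  0.1073] along y -0.042
0.017 [[ 0.6152 -0.2554  0.017 ]]
0.025 [[ 0.6134 -0.2535  0.025 ]]
0.033 [[ 0.6117 -0.2517  0.033 ]]
0.043 [[ 0.6095 -0.2493  0.043 ]]
```

>>> move_arm(rows=[[-0.13, 0, 3, 0, -0.2, 0, 0.5], [-0.13, -0.06, 3, 0, 0, 0, 0.5], [0, 0, 1.3, 0, 0, 0, 0.5], [0, 0, 0, 0, 0, 0, 0.5], [0, 0, 0, 0, 0, 0, 0.5]])

```text
time: 2.73
tool_pos: [0.5101, -0.0398, 0.0593]
tool_rot: [0.003, 0.087, 0.996, -0.0]
contact_force: [0.9, -0.0, 1.0]
gripper_width: 0.747
grasp_force: 0.0
```

>>> move_arm(rows=[[0, 0, 1.0, 0, 0, 0, 0.3], [0, 0, 0.7, 0, 0, 0, 0.3], [0, 0, 0, 0, 0, 0, 0.3], [0, 0, 0, 0, 0, 0, 0.3]])

```text
time: 3.07
tool_pos: [0.5088, -0.0396, 0.0404]
tool_rot: [0.002, 0.087, 0.996, -0.0]
contact_force: [0.4, 0.1, 0.1]
gripper_width: 0.648
grasp_force: 0.0
```

```bash
python3 - <<'E'
from plant import manip
from h import *
togo(manip.state(),.507,-.0393,80); print(manip.tip_reach)
f=manip.grab_frame("scene"); cv2.imwrite("pics/s2.png",cv2.resize(f["img"][180:300,260:420],None,fx=5,fy=5,interpolation=cv2.INTER_CUBIC))
E
```

```text
pos [ 0.5088 -0.0396  0.0404] zaxis [ 0.003 -0.001 -1.   ] ang 80.0 shift [ 0.19 -0.   -0.  ] turn z -0.0 F [0.37 0.14 0.14] w 0.648 t 3.07
0.019
```

View pics/s2.png

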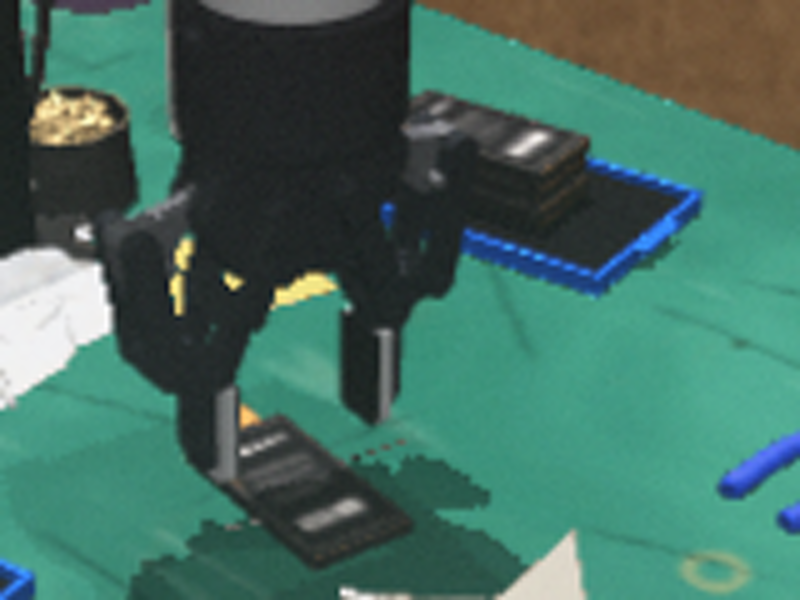

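The fingers straddle the pack, with tips at about (305,277) and (336,264) in the full frame. Next I'll lower until the fingertips feel the bench.

>>> move_arm(rows=[[0.12, 0, 0.5, 0, 0, 0, 0.22], [0, 0, 0.5, 0, 0, 0, 0.22], [0, 0, 0.2, 0, 0, 0, 0.22], [0, 0, 0, 0, 0, 0, 0.22], [0, 0, 0, 0, 0, 0, 0.22]])

```text
time: 3.53
tool_pos: [0.5074, -0.0394, 0.028]
tool_rot: [0.001, 0.087, 0.996, -0.0]
contact_force: [0.6, 0.2, 0.5]
gripper_width: 0.61
grasp_force: 0.0
```

```bash
python3 - <<'E'
from plant import manip
from h import *
togo(manip.state(),.507,-.0393,80)
E
```

```text
pos [ 0.5074 -0.0394  0.028 ] zaxis [ 0.003 -0.    -1.   ] ang 79.99 shift [ 0.05  0.   -0.  ] turn z -0.01 F [0.58 0.21 0.51] w 0.61 t 3.53
```

>>> move_arm(rows=[[0, 0, 0.2, 0, 0, 0, 0.22], [0, 0, 0, 0, 0, 0, 0.22]])

```text
time: 3.7
tool_pos: [0.5077, -0.0395, 0.0261]
tool_rot: [0.002, 0.087, 0.996, -0.0]
contact_force: [-0.8, 0.4, 0.2]
gripper_width: 0.608
grasp_force: 0.0
```

>>> move_arm(rows=[[0, 0, 0.2, 0, 0, 0, 0.22], [0, 0, 0, 0, 0, 0, 0.22]])

```text
time: 3.87
tool_pos: [0.5076, -0.0394, 0.0241]
tool_rot: [0.002, 0.087, 0.996, -0.0]
contact_force: [0.3, 0.6, 0.0]
gripper_width: 0.609
grasp_force: 0.0
```

>>> move_arm(rows=[[0, 0, 0.2, 0, 0, 0, 0.22], [0, 0, 0, 0, 0, 0, 0.22]])

```text
time: 4.03
tool_pos: [0.5075, -0.0394, 0.022]
tool_rot: [0.002, 0.087, 0.996, -0.0]
contact_force: [0.3, 0.4, 0.3]
gripper_width: 0.613
grasp_force: 0.0
```

>>> move_arm(rows=[[0, 0, 0.15, 0, 0, 0, 0.22], [0, 0, 0, 0, 0, 0, 0.22]])

```text
time: 4.2
tool_pos: [0.5075, -0.0394, 0.0205]
tool_rot: [0.002, 0.087, 0.996, -0.0]
contact_force: [0.3, 0.2, 0.9]
gripper_width: 0.611
grasp_force: 0.0
```

>>> move_arm(rows=[[0, 0, 0.1, 0, 0, 0, 0.22], [0, 0, 0, 0, 0, 0, 0.22]])

```text
time: 4.37
tool_pos: [0.5076, -0.0394, 0.0196]
tool_rot: [0.002, 0.087, 0.996, -0.0]
contact_force: [0.3, -0.6, -0.2]
gripper_width: 0.61
grasp_force: 0.0
```

>>> move_arm(rows=[[0, 0, 0.1, 0, 0, 0, 0.22], [0, 0, 0, 0, 0, 0, 0.22]])

```text
time: 4.53
tool_pos: [0.5076, -0.0394, 0.0187]
tool_rot: [0.002, 0.087, 0.996, -0.0]
contact_force: [0.1, 0.8, -0.4]
gripper_width: 0.614
grasp_force: 0.0
```

>>> move_arm(rows=[[0, 0, 0.1, 0, 0, 0, 0.22], [0, 0, 0, 0, 0, 0, 0.22]])

```text
time: 4.7
tool_pos: [0.5076, -0.0394, 0.0177]
tool_rot: [0.002, 0.087, 0.996, -0.0]
contact_force: [-1.1, -0.3, 0.7]
gripper_width: 0.608
grasp_force: 0.0
```

>>> move_arm(rows=[[0, 0, 0.1, 0, 0, 0, 0.22], [0, 0, 0, 0, 0, 0, 0.22]])

```text
time: 4.87
tool_pos: [0.5076, -0.0394, 0.0167]
tool_rot: [0.002, 0.087, 0.996, -0.0]
contact_force: [-0.1, 1.2, 0.1]
gripper_width: 0.612
grasp_force: 0.0
```

>>> move_arm(rows=[[0, 0, 0.1, 0, 0, 0, 0.22], [0, 0, 0, 0, 0, 0, 0.22]])

```text
time: 5.03
tool_pos: [0.5077, -0.0394, 0.0157]
tool_rot: [0.002, 0.087, 0.996, -0.0]
contact_force: [-0.4, -0.1, 0.5]
gripper_width: 0.608
grasp_force: 0.0
```

>>> move_arm(rows=[[0, 0, 0.1, 0, 0, 0, 0.22], [0, 0, 0, 0, 0, 0, 0.22]])

```text
time: 5.2
tool_pos: [0.5078, -0.0395, 0.0156]
tool_rot: [0.001, 0.087, 0.996, -0.0]
contact_force: [-3.4, 1.0, 6.6]
gripper_width: 0.608
grasp_force: 3.2
```

>>> move_arm(rows=[[0, 0, 0.1, 0, 0, 0, 0.22], [0, 0, 0, 0, 0, 0, 0.22]])

```text
time: 5.37
tool_pos: [0.5078, -0.0395, 0.0155]
tool_rot: [0.001, 0.087, 0.996, -0.0]
contact_force: [-7.2, 0.8, 13.8]
gripper_width: 0.614
grasp_force: 6.9
```

The fingertips touch the bench at TCP z = 15.6 mm. I'll raise so they end about 2 mm up once closed, then grip.

>>> move_arm(rows=[[0, 0, -0.3, 0, 0, 0, 0.22], [0, 0, -0.28, 0, 0, 0, 0.22], [0, 0, 0, 0, 0, 0, 0.1], [0, 0, 0, 0, 0, 0, 0], [0, 0, 0, 0, 0, 0, -0.1], [0, 0, 0, 0, 0, 0, -0.5], [0, 0, 0, 0, 0, 0, -1], [0, 0, 0, 0, 0, 0, -1], [0, 0, 0, 0, 0, 0, -1], [0, 0, 0, 0, 0, 0, -1]])

```text
time: 6.2
tool_pos: [0.508, -0.0395, 0.0201]
tool_rot: [0.002, 0.087, 0.996, -0.0]
contact_force: [-1.7, -0.4, 6.1]
gripper_width: 0.467
grasp_force: 60.5
```

```bash
python3 - <<'E'
from plant import manip
from h import *
s=manip.state(); togo(s,.507,-.0393,80); print(s["grasp_force"])
E
```

```text
pos [ 0.508  -0.0395  0.0201] zaxis [ 0.004 -0.001 -1.   ] ang 79.99 shift [ 0.1   0.01 -0.  ] turn z -0.01 F [-1.7  -0.41  6.05] w 0.467 t 6.2
60.49681305885315
```

>>> move_arm(rows=[[0, 0, -0.5, 0, 0, 0, -1], [0, 0, -1.5, 0, 0, 0, -1], [0, 0, -2.5, 0, 0, 0, -1], [0, 0, -2.5, 0, 0, 0, -1], [0, 0, -2, 0, 0, 0, -1], [0, 0, -1, 0, 0, 0, -1], [0, 0, 0, 0, 0, 0, -1], [0, 0, 0, 0, 0, 0, -1]])

```text
time: 6.87
tool_pos: [0.5072, -0.0393, 0.1192]
tool_rot: [0.002, 0.087, 0.996, -0.0]
contact_force: [-0.3, -0.7, -0.5]
gripper_width: 0.466
grasp_force: 60.6
```

```bash
python3 - <<'E'
from plant import manip
from h import *
s=manip.state(); togo(s,.612,-.251,100); print(s["grasp_force"])
f=manip.grab_frame("scene"); cv2.imwrite("pics/s3.png",cv2.resize(f["img"][120:270,250:410],None,fx=4,fy=4,interpolation=cv2.INTER_CUBIC)); np.savez("s3.npz",**f)
E
```

```text
pos [ 0.5072 -0.0393  0.1192] zaxis [ 0.003 -0.001 -1.   ] ang 79.99 shift [-14.   -19.02   0.05] turn z -20.01 F [-0.29 -0.68 -0.52] w 0.466 t 6.87
60.598658323287964
```

View pics/s3.png

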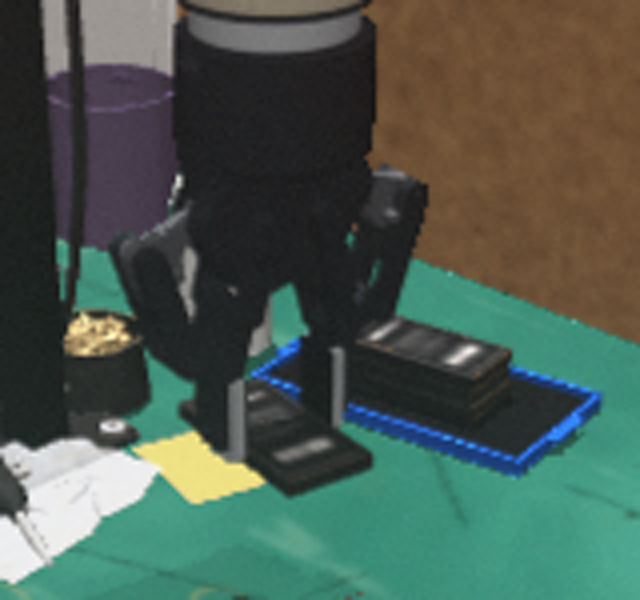

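The pack is held level between the pads, at about (320,235) in the full frame. I'll move it over the tray pile, then turn it.

>>> move_arm(rows=[[-1, -1.4, 0, 0, 0, 0, -1], [-2, -2.7, 0, 0, 0, 0, -1], [-2, -2.7, 0, 0, 0, 0, -1], [-2, -2.7, 0, 0, 0, 0, -1], [-2, -2.7, 0, 0, 0, 0, -1], [-2, -2.7, 0, 0, 0, 0, -1], [-2, -2.7, 0, 0, 0, 0, -1], [-1, -1.42, 0, 0, 0, 0, -1], [0, 0, 0, 0, 0, -4, -1], [0, 0, 0, 0, 0, -4, -1], [0, 0, 0, 0, 0, -4, -1], [0, 0, 0, 0, 0, -4, -1], [0, 0, 0, 0, 0, -4, -1], [0, 0, 0, 0, 0, 0, -1], [0, 0, 0, 0, 0, 0, -1], [0, 0, 0, 0, 0, 0, -1]])

```text
time: 8.25
tool_pos: [0.6115, -0.2507, 0.1185]
tool_rot: [0.001, -0.086, 0.996, 0.0]
contact_force: [-0.1, -0.7, -0.5]
gripper_width: 0.464
grasp_force: 60.6
```

```bash
python3 - <<'E'
from plant import manip
from h import *
s=manip.state(); togo(s,.6118,-.251,100.1); print(s["grasp_force"])
for n,(x0,y0) in(("top",(360,110)),("scene",(280,110))):
    f=manip.grab_frame(n); np.savez(n+"4.npz",**f); cv2.imwrite(f"pics/{n}4.png",f["img"])
a=cv2.imread("pics/top4.png")[140:280,370:510]; b=cv2.imread("pics/scene4.png")[120:260,280:420]
cv2.imwrite("pics/m4.png",cv2.resize(np.hstack([a,b]),(800,400),interpolation=cv2.INTER_CUBIC))
E
```

```text
pos [ 0.6115 -0.2507  0.1185] zaxis [ 0.001  0.001 -1.   ] ang 99.9 shift [-0.02 -0.04  0.  ] turn z -0.2 F [-0.13 -0.69 -0.53] w 0.464 t 8.25
60.62265157699585
```

View pics/m4.png

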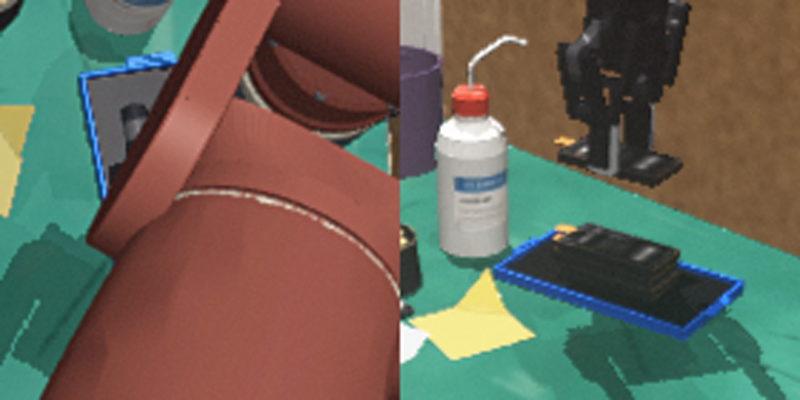

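The held pack is above the pile, at about x 560–685, y 145–185 in the right panel, with its tail leading as the pile's does. The end corners can be compared by rays.

```bash
python3 - <<'E'
from h import *
f=dict(np.load("scene4.npz")); g=cv2.cvtColor(f["img"],cv2.COLOR_BGR2HSV)
P=lambda x,y:((x-400)/2.857+280,y/2.857+120)
T=np.array([.6118,-.2507]); u=np.array([np.cos(.1764),np.sin(.1764)]); v=np.array([-u[1],u[0]])
for n,c,z in(("pack right",P(685,158),.1065),("pack near-left",P(558,155),.1065),("pile right",P(680,257),.033),("pile left near",P(553,243),.033)):
    w=ray(f,c,z)[0,:2]-T; print(n,np.round([w@u*1000,w@v*1000],1))
# tray centre again from this scene view
b=cv2.inRange(g,(100,150,60),(125,255,255)); print(rect(f,b,(300,190,420,245),.006))
E
```

```text
pack right [-39.3 -23. ]
pack near-left [37.  24.1]
pile right [-44.5 -15.6]
pile left near [43.8 18.6]
(((618.718017578125, -255.68307495117188), (180.3508758544922, 105.24038696289062), 9.887406349182129), (313, 200, 88, 40))
```

>>> move_arm(rows=[[0, 0, 2, 0, 0, -0.2, -1], [0, 0, 2, 0, 0, 0, -1], [0, 0, 1, 0, 0, 0, -1], [0, 0, 0, 0, 0, 0, -1], [0, 0, 0, 0, 0, 0, -1]])

```text
time: 8.77
tool_pos: [0.6119, -0.2508, 0.0694]
tool_rot: [0.001, -0.089, 0.996, 0.0]
contact_force: [-1.1, -0.1, 0.6]
gripper_width: 0.462
grasp_force: 60.6
```

```bash
python3 - <<'E'
from plant import manip
from h import *
s=manip.state(); togo(s,.6118,-.251,100.1)
f=manip.grab_frame("scene"); np.savez("scene5.npz",**f)
cv2.imwrite("pics/s5.png",cv2.resize(f["img"][150:240,300:420],(800,600),interpolation=cv2.INTER_CUBIC))
E
```

```text
pos [ 0.6119 -0.2508  0.0694] zaxis [ 0.002  0.    -1.   ] ang 100.17 shift [ 0.01 -0.02 -0.  ] turn z 0.07 F [-1.05 -0.09  0.63] w 0.462 t 8.77
```

View pics/s5.png

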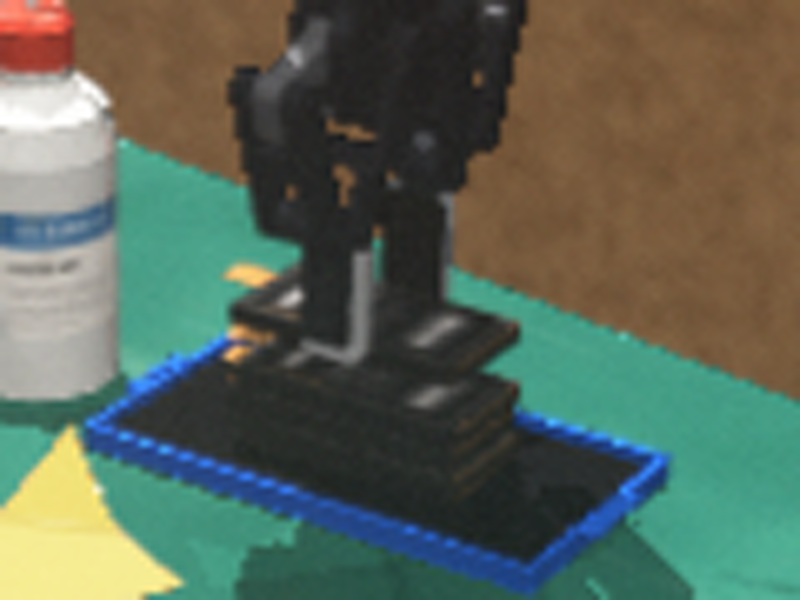

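The held pack lines up with the pile: right corners are at x≈520 in both and left corners at x≈230, with a gap of about 15 mm. I'll lower gently.

>>> move_arm(rows=[[0, 0, 0.3, 0, 0, 0, -1], [0, 0, 0.2, 0, 0, 0, -1], [0, 0, 0, 0, 0, 0, -1]])

```text
time: 9.07
tool_pos: [0.6126, -0.2512, 0.0656]
tool_rot: [0.002, -0.089, 0.996, -0.001]
contact_force: [-0.3, -0.7, -0.7]
gripper_width: 0.469
grasp_force: 60.6
```

>>> move_arm(rows=[[0, 0, 0.1, 0, 0, 0, -1], [0, 0, 0.1, 0, 0, 0, -1], [0, 0, 0, 0, 0, 0, -1]])

```text
time: 9.32
tool_pos: [0.6123, -0.251, 0.063]
tool_rot: [0.002, -0.089, 0.996, -0.0]
contact_force: [-0.9, -1.0, -0.5]
gripper_width: 0.463
grasp_force: 60.6
```

>>> move_arm(rows=[[0, 0, 0.1, 0, 0, 0, -1], [0, 0, 0.1, 0, 0, 0, -1], [0, 0, 0, 0, 0, 0, -1]])

```text
time: 9.57
tool_pos: [0.6122, -0.251, 0.0608]
tool_rot: [0.001, -0.089, 0.996, -0.0]
contact_force: [0.0, -0.0, -0.8]
gripper_width: 0.469
grasp_force: 60.6
```

>>> move_arm(rows=[[0, 0, 0.1, 0, 0, 0, -1], [0, 0, 0.1, 0, 0, 0, -1], [0, 0, 0, 0, 0, 0, -1]])

```text
time: 9.82
tool_pos: [0.6122, -0.251, 0.0588]
tool_rot: [0.001, -0.089, 0.996, -0.0]
contact_force: [-0.2, -0.2, -1.5]
gripper_width: 0.465
grasp_force: 60.6
```

>>> move_arm(rows=[[0, 0, 0.1, 0, 0, 0, -1], [0, 0, 0, 0, 0, 0, -1]])

```text
time: 9.98
tool_pos: [0.6123, -0.251, 0.0579]
tool_rot: [0.002, -0.089, 0.996, -0.0]
contact_force: [0.1, -0.1, -0.3]
gripper_width: 0.465
grasp_force: 60.6
```

>>> move_arm(rows=[[0, 0, 0.1, 0, 0, 0, -1], [0, 0, 0, 0, 0, 0, -1]])

```text
time: 10.15
tool_pos: [0.6123, -0.251, 0.0569]
tool_rot: [0.002, -0.089, 0.996, -0.0]
contact_force: [-1.1, 0.0, -2.0]
gripper_width: 0.465
grasp_force: 60.6
```

>>> move_arm(rows=[[0, 0, 0.1, 0, 0, 0, -1], [0, 0, 0, 0, 0, 0, -1]])

```text
time: 10.32
tool_pos: [0.6123, -0.251, 0.0559]
tool_rot: [0.002, -0.089, 0.996, -0.0]
contact_force: [0.0, -0.5, -1.6]
gripper_width: 0.471
grasp_force: 60.6
```

>>> move_arm(rows=[[0, 0, 0.1, 0, 0, 0, -1], [0, 0, 0, 0, 0, 0, -1]])

```text
time: 10.48
tool_pos: [0.6126, -0.2511, 0.0559]
tool_rot: [0.002, -0.089, 0.996, -0.0]
contact_force: [-1.8, 0.7, 3.1]
gripper_width: 0.464
grasp_force: 61.1
```

>>> move_arm(rows=[[0, 0, 0.1, 0, 0, 0, -1], [0, 0, 0, 0, 0, 0, -1]])

```text
time: 10.65
tool_pos: [0.6127, -0.2512, 0.0558]
tool_rot: [0.002, -0.089, 0.996, -0.001]
contact_force: [-4.4, 2.9, 7.4]
gripper_width: 0.465
grasp_force: 61.6
```

>>> move_arm(rows=[[0, 0, 0.1, 0, 0, 0, -1], [0, 0, 0, 0, 0, 0, -1]])

```text
time: 10.82
tool_pos: [0.6128, -0.2513, 0.0558]
tool_rot: [0.002, -0.089, 0.996, -0.0]
contact_force: [-7.9, 3.6, 12.2]
gripper_width: 0.466
grasp_force: 62.1
```

It touches at TCP z = 55.8 mm (pile top about 36 mm). I'll relax the pressing, then open gently.

>>> move_arm(rows=[[0, 0, -0.1, 0, 0, 0, -1], [0, 0, -0.1, 0, 0, 0, -1], [0, 0, 0, 0, 0, 0, -1], [0, 0, 0, 0, 0, 0, -0.05], [0, 0, 0, 0, 0, 0, 0], [0, 0, 0, 0, 0, 0, 0.1], [0, 0, 0, 0, 0, 0, 0.2], [0, 0, 0, 0, 0, 0, 0.3], [0, 0, 0, 0, 0, 0, 0.3], [0, 0, 0, 0, 0, 0, 0.3]])

```text
time: 11.65
tool_pos: [0.6123, -0.251, 0.0548]
tool_rot: [0.002, -0.089, 0.996, -0.0]
contact_force: [-0.0, -0.1, 0.1]
gripper_width: 0.651
grasp_force: 0.0
```

>>> move_arm(rows=[[0, 0, -0.5, 0, 0, 0, 0.4], [0, 0, -1, 0, 0, 0, 0.5], [0, 0, -2, 0, 0, 0, 0.6], [0, 0, -3, 0, 0, 0, 0.6], [0, 0, -3, 0, 0, 0, 0.6], [0, 0, -3, 0, 0, 0, 0.6], [0, 0, -3, 0, 0, 0, 0.6], [-1, 3, 0, 0, 0, 0, 0.6], [1, 3, 0, 0, 0, 0, 0.6], [1, 3, 0, 0, 0, 0, 0.6], [1, 3, 0, 0, 0, 0, 0.6], [2, 3, 0, 0, 0, 0, 0.6], [2, 3, 0, 0, 0, 0, 0.6], [2, 2, 0, 0, 0, 0, 0.6], [0, 0, 0, 0, 0, 0, 0.6]])

```text
time: 12.9
tool_pos: [0.4946, -0.0655, 0.2098]
tool_rot: [0.001, -0.09, 0.996, 0.0]
contact_force: [-0.0, -0.6, 0.1]
gripper_width: 0.801
grasp_force: 0.0
```

```bash
python3 - <<'E'
from plant import manip
from h import *
for n in("top","scene"):
    f=manip.grab_frame(n); np.savez(n+"6.npz",**f); cv2.imwrite(f"pics/{n}6.png",f["img"])
a=cv2.imread("pics/top6.png")[140:280,370:510]; b=cv2.imread("pics/scene6.png")[140:260,300:420]
cv2.imwrite("pics/m6.png",np.hstack([cv2.resize(a,(400,400),interpolation=cv2.INTER_CUBIC),cv2.resize(b,(400,400),interpolation=cv2.INTER_CUBIC)]))
E
```

```text
(no output)
```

View pics/m6.png

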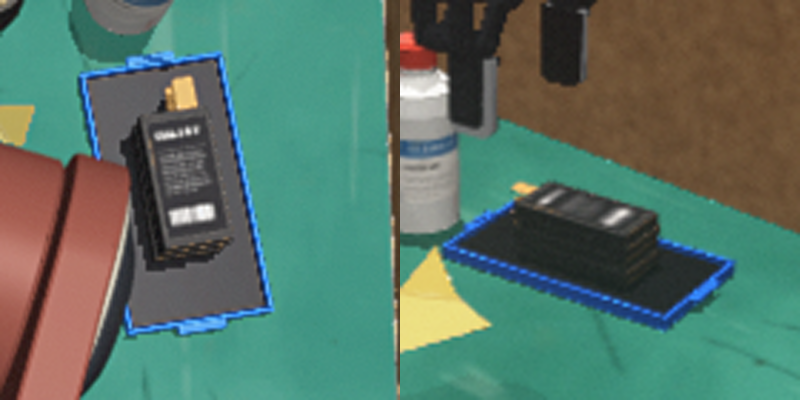

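The last picture shows the pack flat and aligned on the pile. Its top-face centre at about (435,202) in the top view projects to roughly (0.612, -0.251), which is the tray centre. The gripper is clear, so I'll hand in.

```bash
python3 -c "
from plant import manip
print(manip.job_done())"
```

```text
the job is handed in; nothing more can be done
None
```

The loose battery pack is lying flat and lined up on top of the battery pile, let go only after it touched, with the gripper clear; I handed the job in at about 13 s, and no verdict came back.

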